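Peel the top parts tray off the nested stack and hold it under the microscope

ROBOT

A 6-joint arm with a two-finger parallel gripper is mounted at the origin on the work surface. World frame = base frame: x ahead of the robot, y to its left, z up, the work surface at z = 0. Lengths are in m, angles in rad, forces in N, time in s.
With the tool pointing down it reaches from about 0.35 to 0.775 m from the base axis. Payload 7.3 kg.
Tool frame: the origin (TCP) lies at the very end of the fingers, on their centre line; the grasp point (between the pads) lies robot.pinch_z behind it (robot.pinch_z is the distance from the TCP to the grasp point, in m); y points along the fingers, z is the direction in which the jaws open and shut, and the axes are right-handed (so a half turn about y gives the same grasp; the last joint's range is limited). The gripper opens to 92 mm and grips with 3 to 60 N. Pads are 19 mm wide; open, the fingers measure 130 mm over their backs; the gripper's body (75 mm by 190 mm) begins 47 mm behind the grasp point.
Start: joints at [1.023, 0.342, 1.524, -0, 1.275, -0.146], TCP at [0.205, 0.483, 0.227] pointing down, gripper open.
Joint ranges: [-2.53, 2.53], [-0.77, 2.02], [0.04, 2.7], [-1, 4.14], [0.28, 2.66], [-3.11, 3.11]. Speed limits (rad/s): [2.57, 2.57, 3.14, 3.14, 3.14, 3.14].

INTERFACE

Orientations are given as [roll, pitch, yaw] about the fixed x, y, z axes, in that order (R = Rz(yaw) Ry(pitch) Rx(roll)).
In Python, from cell import status, viewer, robot gives the robot as it stands. The module is installed in compiled form; this text tells all that it offers.
- The arm moves only by the shell command python3 -m pendant 'ROWS' [FORCE]. ROWS is JSON, a list that holds one entry, the list of rows, each a list of 7 numbers: the shift along the tool's x, y, z in cm, then the turn, a rotation vector about the tool's x, y, z in rad, then the finger opening in cm, from 0 to 9.18. A call has 1 to 20 rows; each row is the pose to reach, as a shift and turn from the pose commanded when the call began, along the tool's axes at that moment; what a row does not reach only later rows make up. A row lasts 1/10 s, in which the tool goes at most 50 mm and 8.59 degrees, less where a joint would pass 70% of its speed; a pose out of reach is approached as far as the arm can. A call with a gripper value outside its range is refused whole. The fingers move at their own pace and stop on an object; FORCE is the grip in N (left out, the last holds). Time passes only in rows, so rows that repeat a pose let the fingers close. It gives the time, the measured TCP pose, the force and the opening at its end, in the units of the state.
- status.observe(): the state, without advancing time (a new reading comes with each control period).
- viewer.read_camera(name): name is "scene" or "top" or "wrist"; returns a dict with "image" (400x640x3 uint8, red, green, blue), "range_z" (400x640 float32, m along the optical axis (not along the pixel's ray), 0 where there is no reading), "fx", "fy", "cx", "cy" (pixels), "distortion" ([k1, k2, p1, p2, k3] as OpenCV has them; the pictures are not rectified), "camera_from_world" (4x4, takes a point from world to camera coordinates). Camera axes: x right, y up, looking along -z (the intrinsics and any distortion apply to the point x, -y, -z); pixel columns grow to the right and rows downward; lengths in m; the calibration is good to about 2 mm. A picture is of the moment at which its call begins.
- robot.hand_in(): hands the job in, once; it reports no verdict.
The state is a dict: "time": time; "qpos": joint angles; "qvel": joint speeds; "joint_efforts": joint torques, N m; "tool_pos": TCP position; "tool_rot": TCP orientation; "contact_force": force on the tool from outside, world axes, zero at the start; "torque": the same for the moment, N m; "opening": finger opening in m.
Only numpy, scipy, OpenCV 4.12 (cv2) and the standard library are available. Lean on these libraries where they do the work, as an engineer would, in place of code of your own. Each camera call takes 0.05 s, during which the arm holds its last target. There are 200 camera calls.

TASK

The parts trays in the stack cling together, so take the top tray by its rim at a corner and raise that corner first, while the opposite corner is still down, until it peels off the tray beneath; then lift it clear, carry it under the microscope and finish while holding it there still and level, the lens looking down on its pieces and its rim about 11 cm below the ring light. Never tip the tray steeply, do not bump the microscope, and leave the other trays and everything else on the bench where they are.

Things in the scene. Friction and masses are not known exactly. Their poses are not given: they have to be found in the camera images.
- top_tray: topmost of five identical nested white formed trays, 180 (x) by 120 (y) by 30 mm high, 0.15 to 0.24 kg. Origin: centre of its underside, z up. Corners cut at 45 degrees (30 mm off each side). Rim: bead 8 mm wide, 10 mm high, its outer face the outline; wall below flush with the bead's inner face, down to a deck 12 mm above the origin. Six steel ferrules fixed in the deck reach 18 mm
- second_tray: the tray beneath, same shape; origin and rim top 18 mm below the top tray's. The top tray stands on its rim (foot 12 mm above the top tray's origin); springy lugs inside this rim (two on each long side) clasp its underside with about 3.5 N in all, each letting go once its side is up about 10 mm; 2.5 N of lift at a corner peels it. All trays cling so; this one must stay nested
- stack: the lowest three trays, nested, 66 mm high, 0.57 kg, standing loose on the bench; origin at the centre of the underside, axes as the top tray's (yaw -0.45 to 0.45 rad). The top tray's rim top starts 102 mm above the bench
- corner_a (a point): point on top of the top tray's rim, midway across the bead and along the 42 mm cut, at its -x, -y corner (72, 42 mm from the tray's centre, 30 mm above its origin); axes as the tray's; the cut faces along the tray's (-1, -1) direction
- corner_b (a point): the same at the -x, +y corner; the cut faces (-1, 1)
- corner_c (a point): the same at the +x, +y corner; the cut faces (1, 1)
- corner_d (a point): the same at the +x, -y corner; the cut faces (1, -1)
- lens (a point): centre of the underside of the ring light (disc of radius 45 mm), the lowest point of the microscope's head, 315 to 345 mm above the bench; z up, x to the eyepieces, y along the boom to the post. Head: black barrel of radius 32 mm; from 75 mm up a cream body 50 mm to either side, eyepieces to +x up to 260 mm above; boom towards +y
- scope: the microscope's stand, cream and steel, fixed; origin on the bench straight below the lens, y along the boom (about world +y). Base plate 200 by 240 by 24 mm centred at y = 400 mm, post (radius 16 mm, 500 mm high) at y = 420 mm, boom 435 mm up from y = 105 to 563 mm
- loupe: black eye loupe, a short cone 33 mm across and 30 mm high, standing; origin at its underside
- tweezers: steel tweezers lying flat, 120 mm long, 8 mm high; origin at the middle of the underside
- ring_clamp: wooden ring clamp lying flat, 90 mm long, 26 mm wide, 24 mm high; origin at the middle of the underside
- spirit_jar: amber glass jar with metal cap, 60 mm across, 85 mm high; origin at its underside
- burr_block: wooden block screwed to the bench, 60 by 110 by 30 mm, with steel burrs standing in it to 58 mm height; origin at the centre of its underside
Mind the look-alikes: they are no part of the job. What is shaped like the second_tray but purple is not meant.

How it is judged:
On the way, in this order (a step that is already met when the one before it is completed fails the run):
1. one corner of the top tray is raised in the gripper while another corner still rests on the tray beneath (angle between top_tray's own z axis and vertical above 0.05 rad and contact force between the fingers and top_tray above 0.5 N and z of any of corner_a, corner_b, corner_c, corner_d in the frame of second_tray below 0.055 m), for 0.1 s.
2. the top tray is clear of the tray beneath (z of top_tray in the frame of second_tray above 0.045 m and contact force between top_tray and second_tray below 0.05 N and contact force between the fingers and top_tray above 0.5 N), for 0.1 s.
At the end, for the whole second after the job is handed in: the gripper holds the top tray still, level within 8 degrees, touching neither other trays nor microscope; the lens axis falls inside its rim (75 mm along, 45 mm across from its centre), its rim top 75 to 150 mm below the ring light; the other trays are nested and within 20 mm of their start (x of lens in the frame of top_tray between -0.075 and 0.075 m and y of lens in the frame of top_tray between -0.045 and 0.045 m and z of lens in the frame of top_tray between 0.105 and 0.18 m and angle between top_tray's own z axis and vertical below 0.14 rad and contact force between the fingers and top_tray above 0.5 N and height (world z) of top_tray above 0.1 m and linear speed of top_tray below 0.02 m/s and angular speed of top_tray below 0.15 rad/s and contact force between top_tray and second_tray below 0.05 N and contact force between top_tray and scope below 0.05 N and distance of each of second_tray, stack from where it was at the start of the episode below 0.02 m and z of second_tray in the frame of stack below 0.057 m); the arm keeps its last pose, push and grip.
It fails at once if the second tray or the rest of the stack is lifted, dragged or tipped (distance of any of second_tray, stack from where it was at the start of the episode above 0.025 m or angle between any of second_tray, stack's own z axis and vertical above 0.12 rad).
It fails at once if the tray is tipped by more than 30 degrees (angle between top_tray's own z axis and vertical above 0.52 rad).
It fails at once if the microscope is bumped (more than 4 N) (contact force between scope and anything else above 4 N).
It fails at once if another thing on the bench is moved by more than 30 mm (distance of any of loupe, tweezers, ring_clamp, spirit_jar from where it was at the start of the episode above 0.03 m).
It also fails if it takes over 42 s, if anything falls off the work surface, if the arm or the gripper's body presses on something with over 40 N, if the wrist force passes 120 N, or if a joint passes its speed limit or range.

## Working session

There is one attempt and no reset: what is moved stays moved. The work goes in short steps, Python scripts to look and compute and a shell command to move; the robot and the scene stay as the last step left them, time stands still between calls to the robot, and variables do not carry over. Pictures are saved under pics/ and viewed, about 8 in all and at most 12, crops included, and the job is handed in when it is done.

```bash
mkdir -p pics; cat > h.py <<'E'
import numpy as np, cv2
from cell import status, viewer, robot
def cam(n):
    c=viewer.read_camera(n); np.savez('pics/%s.npz'%n,**{k:np.array(v) for k,v in c.items()}); return c
def K(c): return np.array([[c['fx'],0,c['cx']],[0,c['fy'],c['cy']],[0,0,1.]])
def ray(c,px):
    p=cv2.undistortPoints(np.array(px,float).reshape(-1,1,2),K(c),np.array(c['distortion'],float)).reshape(-1,2)
    T=np.linalg.inv(c['camera_from_world'])
    d=np.c_[p[:,0],-p[:,1],-np.ones(len(p))]@T[:3,:3].T
    return T[:3,3],d
def onz(c,px,z):
    o,d=ray(c,px); return o+d*((z-o[2])/d[:,2])[:,None]
def cloud(c):
    v,u=np.mgrid[:400,:640]; o,d=ray(c,np.c_[u.ravel(),v.ravel()])
    return (o+d*np.asarray(c['range_z']).reshape(-1,1)).reshape(400,640,3)
def proj(c,P):
    q=np.c_[np.atleast_2d(P),np.ones(len(np.atleast_2d(P)))]@np.array(c['camera_from_world']).T
    q=q[:,:3]*[1,-1,-1]
    return cv2.projectPoints(q,np.zeros(3),np.zeros(3),K(c),np.array(c['distortion'],float))[0].reshape(-1,2)
def load(n): return dict(np.load('pics/%s.npz'%n))
E
python3 - <<'E'
from h import *
for n in ('scene','top'):
    c=cam(n); cv2.imwrite('pics/%s1.png'%n,c['image'][:,:,::-1])
    T=np.linalg.inv(c['camera_from_world']); print(n,T.round(3).tolist(),c['fx'],c['distortion'])
print(status.observe(), robot.pinch_z)
E
```

```text
scene [[-0.019, -0.588, 0.809, 1.272], [1.0, -0.016, 0.012, -0.104], [0.006, 0.809, 0.588, 0.791], [0.0, 0.0, 0.0, 1.0]] 386.16034462817896 [-0.05203113  0.          0.          0.          0.        ]
top [[-0.005, 0.999, -0.039, 0.4], [-1.0, -0.004, 0.026, -0.112], [0.026, 0.039, 0.999, 1.228], [0.0, 0.0, 0.0, 1.0]] 387.79062301689504 [0.01854851 0.         0.         0.         0.        ]
{'time': 0.1, 'qpos': array([ 1.02300375e+00,  3.42655034e-01,  1.52491080e+00,  5.22736071e-06,
        1.27543256e+00, -1.45998041e-01]), 'qvel': array([ 0.00015973, -0.00066085, -0.00303235, -0.00031594, -0.00099341,
       -0.00059094]), 'joint_efforts': array([ 2.63617840e-04, -4.32006347e+01, -2.44692850e+01,  7.16845924e-02,
        5.27422631e-02, -5.83876295e-05]), 'tool_pos': array([0.20509519, 0.48288118, 0.22611718]), 'tool_rot': array([-1.57218638e+00,  2.09451910e-04, -4.01796207e-01]), 'contact_force': array([ 0.89090798, -0.82280477, -0.32525515]), 'torque': array([-0.02494565, -0.02937607,  0.00725023]), 'opening': 0.09189346950306433} 0.0188
```

View pics/scene1.png

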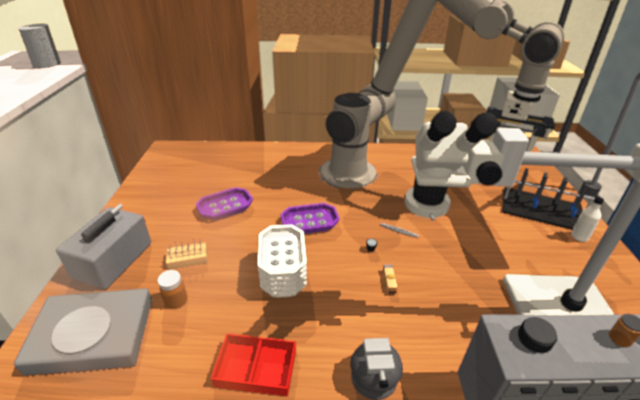

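View pics/top1.png

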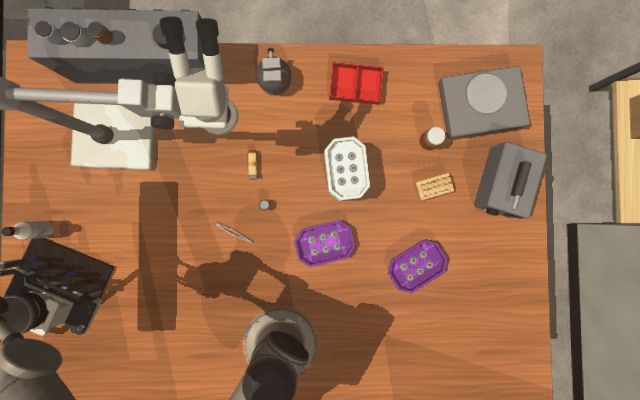

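The scene view shows the white stack at (282,258), the purple decoys at (224,204) and (310,217), and the scope head with its ring light at (428,203). In the top view the stack is at (347,168) and the ring light, partly hidden, at (222,115).

```bash
python3 - <<'E'
from h import *
c=load('top'); P=cloud(c); im=c['image'].astype(int)
v,u=np.mgrid[:400,:640]
near=(abs(u-347)<40)&(abs(v-168)<45)
m=near&(P[...,2]>0.07)&(P[...,2]<0.12)
print('top heights',np.percentile(P[m][:,2],[1,10,50,90,99]))
m8=cv2.morphologyEx((m*255).astype('uint8'),cv2.MORPH_OPEN,np.ones((3,3)))
cs,_=cv2.findContours(m8,0,1); k=max(cs,key=cv2.contourArea).reshape(-1,2)
W=onz(c,k,0.102)[:,:2].astype('float32')
r=cv2.minAreaRect(W); print('rect depth',r, cv2.boxPoints(r).tolist())
wm=(near&(im.min(2)>110)).astype('uint8'); cs,_=cv2.findContours(wm,0,1); k=max(cs,key=cv2.contourArea).reshape(-1,2)
r=cv2.minAreaRect(onz(c,k,0.102)[:,:2].astype('float32')); print('rect colour',r)
# scope
for n,win in(('top',(180,250,85,150)),('scene',(395,460,150,225))):
    c=load(n);P=cloud(c);u0,u1,v0,v1=win;Q=P[v0:v1,u0:u1]
    I=c['image'][v0:v1,u0:u1].astype(int)
    print(n);
    for z0 in np.arange(0.29,0.44,0.01):
        s=(Q[...,2]>=z0)&(Q[...,2]<z0+.01)
        if s.sum()>3:
            q=Q[s]; print(round(z0,2),s.sum(),q.min(0).round(3),q.max(0).round(3),I[s].mean(0).round())
    a=cv2.resize(c['image'][v0:v1,u0:u1],None,fx=6,fy=6,interpolation=cv2.INTER_CUBIC); cv2.imwrite('pics/z_%s.png'%n,a[:,:,::-1])
a=cv2.imread('pics/z_top.png');b=cv2.imread('pics/z_scene.png');h=max(a.shape[0],b.shape[0])
f=lambda x:cv2.copyMakeBorder(x,0,h-x.shape[0],0,0,0)
o=np.hstack([f(a),f(b)]);print(o.shape);cv2.imwrite('pics/zz.png',o[:, :])
E
```

```text
top heights [0.07913248 0.08137867 0.08499308 0.10164702 0.10504794]
rect depth ((0.5342463850975037, -0.20217281579971313), (0.1801990419626236, 0.12059305608272552), 6.2171783447265625) [[0.43814679980278015, -0.15198847651481628], [0.451206773519516, -0.27187225222587585], [0.6303459405899048, -0.25235715508461], [0.617285966873169, -0.13247337937355042]]
rect colour ((0.5351094007492065, -0.20028673112392426), (0.18272894620895386, 0.12390884757041931), 6.303119659423828)
top
0.32 50 [0.586 0.072 0.32 ] [0.646 0.145 0.33 ] [122. 104.  86.]
0.33 295 [0.588 0.072 0.33 ] [0.667 0.145 0.34 ] [141. 130. 113.]
0.34 20 [0.592 0.076 0.34 ] [0.649 0.128 0.349] [108.  96.  83.]
0.35 13 [0.617 0.085 0.351] [0.647 0.089 0.36 ] [65. 54. 44.]
0.36 13 [0.621 0.084 0.36 ] [0.641 0.087 0.37 ] [73. 64. 53.]
0.37 4 [0.63  0.083 0.371] [0.64  0.085 0.377] [88. 78. 68.]
0.39 17 [0.587 0.078 0.395] [0.669 0.175 0.4  ] [137. 124. 107.]
0.4 452 [0.586 0.077 0.4  ] [0.677 0.176 0.41 ] [193. 186. 167.]
0.41 89 [0.589 0.08  0.41 ] [0.662 0.173 0.42 ] [167. 161. 145.]
0.42 39 [0.596 0.076 0.42 ] [0.652 0.13
[... 375 characters left out ...]
83 0.34 ] [0.666 0.143 0.35 ] [35. 33. 31.]
0.35 126 [0.623 0.082 0.35 ] [0.665 0.141 0.36 ] [24. 23. 22.]
0.36 145 [0.631 0.082 0.36 ] [0.665 0.141 0.37 ] [25. 23. 22.]
0.37 133 [0.624 0.081 0.37 ] [0.666 0.143 0.38 ] [29. 26. 24.]
0.38 50 [0.624 0.082 0.38 ] [0.666 0.13  0.386] [50. 44. 40.]
0.39 105 [0.591 0.075 0.394] [0.68  0.153 0.4  ] [124. 113.  99.]
0.4 490 [0.588 0.075 0.4  ] [0.68  0.163 0.41 ] [166. 156. 139.]
0.41 155 [0.646 0.075 0.41 ] [0.67 0.15 0.42] [137. 129. 114.]
0.42 135 [0.638 0.074 0.42 ] [0.67  0.147 0.43 ] [130. 123. 109.]
0.43 108 [0.627 0.074 0.431] [0.68  0.146 0.44 ] [113. 106.  94.]
0.44 114 [0.628 0.074 0.44 ] [0.689 0.14  0.45 ] [110. 104.  92.]
(450, 810, 3)
```

```bash
python3 -c "
import cv2;o=cv2.imread('pics/zz.png');cv2.imwrite('pics/zz2.png',cv2.resize(o,(780,int(o.shape[0]*780/o.shape[1]))))"
```

```text
(no output)
```

View pics/zz2.png

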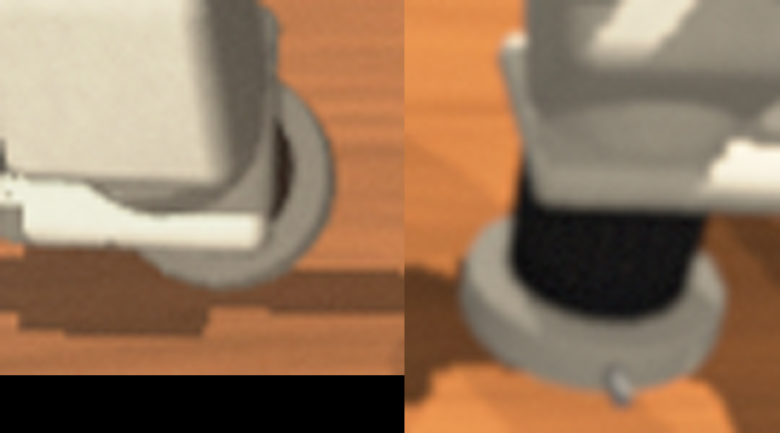

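Tray: centre about (0.534, -0.202), yaw 0.108, measured 180 × 121 mm with the rim at 0.102 m, so sizes match. The lens is about (0.637, 0.113, 0.318). The crops show the grey ring light with the black barrel above it. I'll grasp corner_a, which faces the robot and keeps the gripper body clear of the head.

```bash
cat >> h.py <<'E'
from scipy.spatial.transform import Rotation as R
def togo(p,rpy):
    s=status.observe(); A=R.from_euler('xyz',s['tool_rot']); B=R.from_euler('xyz',rpy)
    print('t',round(s['time'],2),'now',s['tool_pos'].round(4),s['tool_rot'].round(3),'F',s['contact_force'].round(1),'open',round(s['opening'],4))
    print('shift cm',(A.inv().apply(np.array(p)-s['tool_pos'])*100).round(2),'turn',(A.inv()*B).as_rotvec().round(3),'deg',np.degrees((A.inv()*B).magnitude()).round(1))
H=-np.pi/2
E
python3 - <<'E'
from h import *
togo([.40,.08,.23],[H,0,-.678])
togo([.467,-.2515,.17],[H,0,-.678])
# world directions of jar, etc. heights along path
c=load('top');P=cloud(c)
for u,v in((435,138),(265,205),(252,165),(326,242),(435,185)): print((u,v),P[v,u].round(3))
E
```

```text
t 0.1 now [0.2051 0.4829 0.2261] [-1.572  0.    -0.402] F [ 0.9 -0.8 -0.3] open 0.0919
shift cm [ 33.69  -0.35 -29.46] turn [ 0.001  0.276 -0.   ] deg 15.8
t 0.1 now [0.2051 0.4829 0.2261] [-1.572  0.    -0.402] F [ 0.9 -0.8 -0.3] open 0.0919
shift cm [ 52.83   5.68 -57.34] turn [ 0.001  0.276 -0.   ] deg 15.8
(435, 138) [ 0.627 -0.468  0.083]
(265, 205) [0.429 0.045 0.035]
(252, 165) [0.553 0.086 0.028]
(326, 242) [ 0.314 -0.142  0.018]
(435, 185) [ 0.49  -0.483  0.029]
```

```bash
python3 -m pendant '[[[8,0,-7,0,0.1,0,3],[17,0,-15,0,0.2,0,3],[25,0,-22,0,0.276,0,3],[33.7,-0.3,-29.5,0,0.276,0,3],[33.7,-0.3,-29.5,0,0.276,0,3],[33.7,-0.3,-29.5,0,0.276,0,3],[33.7,-0.3,-29.5,0,0.276,0,3],[33.7,-0.3,-29.5,0,0.276,0,3],[33.7,-0.3,-29.5,0,0.276,0,3],[52.8,4.7,-57.3,0,0.276,0,3],[52.8,4.7,-57.3,0,0.276,0,3],[52.8,4.7,-57.3,0,0.276,0,3],[52.8,4.7,-57.3,0,0.276,0,3],[52.8,4.7,-57.3,0,0.276,0,3],[52.8,4.7,-57.3,0,0.276,0,3],[52.8,4.7,-57.3,0,0.276,0,3],[52.8,4.7,-57.3,0,0.276,0,3],[52.8,4.7,-57.3,0,0.276,0,3],[52.8,4.7,-57.3,0,0.276,0,3],[52.8,4.7,-57.3,0,0.276,0,3]]]' 55
python3 - <<'E'
from h import *
c=cam('wrist'); T=np.linalg.inv(c['camera_from_world']); print(T.round(3).tolist())
im=c['image'][:,:,::-1].copy()
a=.108; Q=np.array([[-72,-42],[-72,42],[72,42],[72,-42]])/1000@np.array([[np.cos(a),np.sin(a)],[-np.sin(a),np.cos(a)]])+[.534,-.202]
p=proj(c,np.c_[Q,np.full(4,.102)]); print(p.round(0).tolist())
for q in p:
    if abs(q).max()<2000: cv2.circle(im,tuple(int(x) for x in q),3,(0,0,255),-1)
cv2.imwrite('pics/w1.png',im)
togo([.467,-.2515,.17],[H,0,-.678])
E
```

```text
time: 2.1
tool_pos: [0.4672, -0.2494, 0.18]
tool_rot: [-1.571, -0.0, -0.676]
contact_force: [-0.8, -0.5, -0.5]
opening: 0.0301
[[0.627, -0.741, -0.241, 0.403], [0.779, 0.597, 0.192, -0.197], [0.001, -0.308, 0.951, 0.338], [0.0, 0.0, 0.0, 1.0]]
[[314.0, 213.0], [386.0, 145.0], [488.0, 257.0], [417.0, 310.0]]
t 2.15 now [ 0.4673 -0.2495  0.1801] [-1.571 -0.    -0.676] F [ 0.9 -0.3 -0. ] open 0.0299
shift cm [ 0.11  1.01 -0.18] turn [-0.     0.002  0.   ] deg 0.1
```

View pics/w1.png

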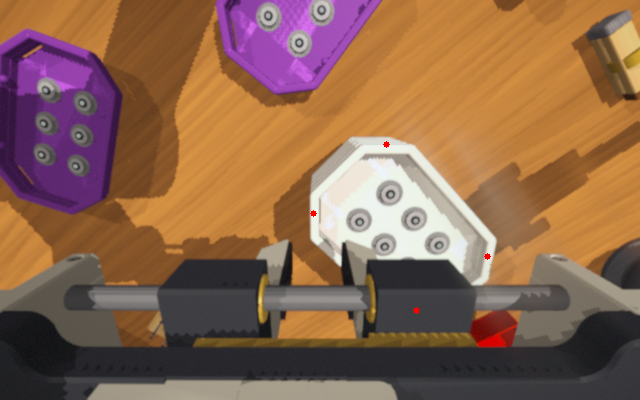

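The wrist view shows the white tray with cut A at u≈312, lined up with the jaw centre at u≈315; the dots fall on the rim to within about 2 px. I'll check the fit with depth before going down.

```bash
python3 - <<'E'
from h import *
c=load('wrist');P=cloud(c);v,u=np.mgrid[:400,:640]
m=(u>300)&(v<235)&(v>120)|(u>478)&(v<290)&(v>120)&(u<510)
z=P[...,2]; m&=(z>.096)&(z<.109)
m=cv2.morphologyEx(m.astype('uint8'),cv2.MORPH_OPEN,np.ones((2,2)))>0
Q=P[m]; print(len(Q),np.percentile(Q[:,2],[10,50,90]))
a=.108; q=(Q[:,:2]-[.534,-.202])@np.array([[np.cos(a),-np.sin(a)],[np.sin(a),np.cos(a)]])*1000
s=2**-.5
for n,d,e in(('A',(-s,-s),80.6+4),('B',(-s,s),84.6),('C',(s,s),84.6),('-x',(-1,0),90),('+y',(0,1),60)):
    t=q@np.array(d); print(n,'exp',e,'pct',np.percentile(t,[95,98,99,100]).round(1), np.sort(t)[-20:-1:6].round(1))
E
```

```text
3245 [0.09925666 0.10176983 0.10268243]
A exp 84.6 pct [80.2 82.  82.8 83. ] [82.9 82.9 83.  83. ]
B exp 84.6 pct [ 78.6  79.6  80.3 105.2] [ 80.4  80.5 105.2 105.2]
C exp 84.6 pct [ 82.3  85.2 155.4 157.4] [155.8 156.  156.4 157.2]
-x exp 90 pct [ 84.6  85.6  86.  129.9] [ 86.2  86.4 129.9 129.9]
+y exp 60 pct [56.7 57.4 57.9 74.6] [67.5 72.5 74.3 74.4]
```

```bash
python3 -c "
from h import *
togo([.470,-.2525,.089],[H,0,-.678])"
```

```text
t 2.15 now [ 0.4673 -0.2495  0.1801] [-1.571 -0.    -0.676] F [ 0.9 -0.3 -0. ] open 0.0299
shift cm [ 0.4   9.11 -0.07] turn [-0.     0.002  0.   ] deg 0.1
```

```bash
python3 -m pendant '[[[0.4,2,-0.1,0,0,0,2.4],[0.4,4,-0.1,0,0,0,2.4],[0.4,6,-0.1,0,0,0,2.4],[0.4,7,-0.1,0,0,0,2.4],[0.4,8,-0.1,0,0,0,2.4],[0.4,8.6,-0.1,0,0,0,2.4],[0.4,9.1,-0.1,0,0,0,2.4],[0.4,9.1,-0.1,0,0,0,2.4]]]'
python3 -m pendant '[[[0,0,0,0,0,0,1.8],[0,0,0,0,0,0,1.5],[0,0,0,0,0,0,1.2],[0,0,0,0,0,0,1.0],[0,0,0,0,0,0,0.8],[0,0,0,0,0,0,0.5],[0,0,0,0,0,0,0],[0,0,0,0,0,0,0],[0,0,0,0,0,0,0]]]' 55
python3 - <<'E'
from h import *
c=cam('top');P=cloud(c);v,u=np.mgrid[:400,:640]
cv2.imwrite('pics/t2.png',cv2.resize(c['image'][90:250,260:460],None,fx=3.5,fy=3.5,interpolation=2)[:,:,::-1])
s=status.observe();print(s['contact_force'],s['torque'],s['opening'])
E
```

```text
time: 2.95
tool_pos: [0.4696, -0.2538, 0.0885]
tool_rot: [-1.571, 0.0, -0.678]
contact_force: [-0.2, 0.3, -0.1]
opening: 0.0238
time: 3.85
tool_pos: [0.4697, -0.2539, 0.0888]
tool_rot: [-1.571, -0.0, -0.678]
contact_force: [0.3, 1.0, 1.5]
opening: 0.0076
[0.74494649 0.56261077 1.42163273] [ 0.11286136 -0.10590092 -0.00848969] 0.0070481399775910985
```

View pics/t2.png

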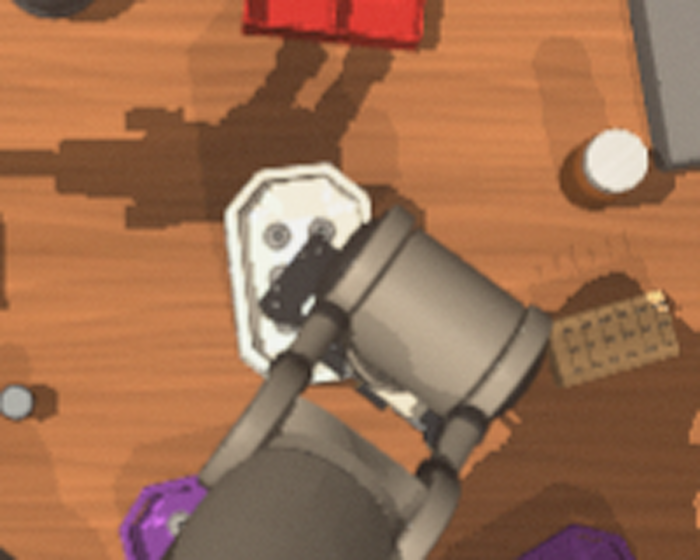

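The bead is gripped (opening 7.4 mm on an 8 mm bead) with the stack undisturbed, and the jaws lie across cut A. Next I peel by rotating about the opposite corner.

```bash
python3 -m pendant '[[[0,-0.4,0,-0.025,0,0,0],[0,-0.81,0.04,-0.05,0,0,0],[0,-1.21,0.08,-0.075,0,0,0],[0,-1.61,0.13,-0.1,0,0,0],[0,-2.0,0.19,-0.125,0,0,0],[0,-2.41,0.26,-0.15,0,0,0],[0,-2.81,0.34,-0.175,0,0,0],[0,-3.2,0.42,-0.2,0,0,0],[0,-3.2,0.42,-0.2,0,0,0],[0,-3.2,0.42,-0.2,0,0,0],[0,-3.2,0.42,-0.2,0,0,0]]]' 60
python3 - <<'E'
from h import *
s=status.observe();print(s['contact_force'],s['torque'],s['opening'])
c=cam('scene')
cv2.imwrite('pics/s2.png',cv2.resize(c['image'][190:310,220:360],None,fx=5,fy=5,interpolation=2)[:,:,::-1])
togo([.47,-.25,.2],[H,0,-.678])
E
```

```text
time: 5.0
tool_pos: [0.4725, -0.2505, 0.1205]
tool_rot: [-1.77, -0.0, -0.678]
contact_force: [0.9, -0.1, 0.6]
opening: 0.0076
[ 0.94001851 -0.09980701  0.56229373] [ 0.17317945 -0.31324806  0.04296011] 0.007572670154659439
t 5.05 now [ 0.4724 -0.2506  0.1205] [-1.77  -0.    -0.678] F [ 0.4  0.  -0.6] open 0.0074
shift cm [-0.22 -7.77 -1.68] turn [ 0.199 -0.     0.   ] deg 11.4
```

View pics/s2.png

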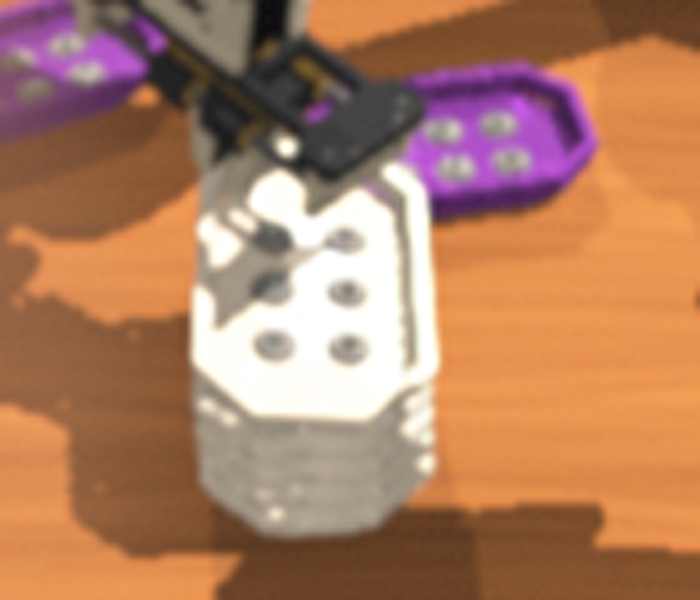

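The top tray is tilted about 0.2 rad, and the near end of the stack is still nested. I'll lift straight up with the tilt kept.

```bash
python3 -m pendant '[[[0,-0.3,-0.06,0,0,0,0],[0,-0.6,-0.12,0,0,0,0],[0,-0.9,-0.18,0,0,0,0],[0,-1.2,-0.24,0,0,0,0],[0,-1.5,-0.3,0,0,0,0],[0,-1.9,-0.38,0,0,0,0],[0,-2.4,-0.48,0,0,0,0],[0,-3,-0.6,0,0,0,0],[0,-4,-0.8,0,0,0,0],[0,-5,-1,0,0,0,0],[0,-6,-1.2,0,0,0,0],[0,-6,-1.2,0,0,0,0],[0,-6,-1.2,0,0,0,0]]]' 60
python3 - <<'E'
from h import *
s=status.observe();print(s['contact_force'],s['torque'],s['opening'])
c=cam('scene')
cv2.imwrite('pics/s3.png',cv2.resize(c['image'][150:310,200:380],None,fx=3.7,fy=3.7,interpolation=2)[:,:,::-1])
togo([.47,-.25,.25],[H,0,-.678])
E
```

```text
time: 6.35
tool_pos: [0.4725, -0.2505, 0.1822]
tool_rot: [-1.771, -0.001, -0.678]
contact_force: [0.1, -0.2, -1.3]
opening: 0.0075
[ 0.05682589 -0.1827318  -1.30384665] [ 0.02514011  0.00146298 -0.01092412] 0.007456779856596503
t 6.4 now [ 0.4722 -0.2504  0.1817] [-1.771  0.    -0.678] F [-1.2  0.4 -1.9] open 0.0074
shift cm [-0.2  -6.67 -1.46] turn [ 0.2  0.  -0. ] deg 11.5
```

View pics/s3.png

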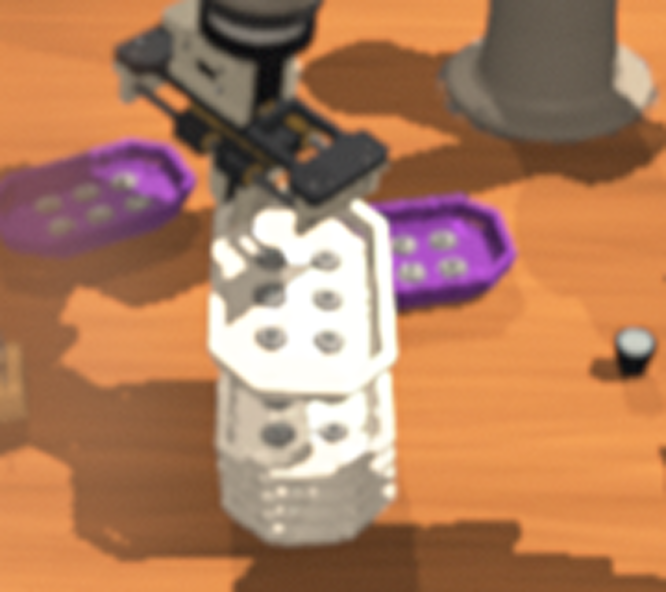

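The tray is clear, with the second tray's ferrules visible below it and the stack still in place. Next: level, then move a third of the way and check.

```bash
python3 -m pendant '[[[0,-1,-0.2,0.03,0,0,0],[0,-2,-0.4,0.07,0,0,0],[0,-2,-0.4,0.11,0,0,0],[0,-2,-0.4,0.15,0,0,0],[0,-2,-0.4,0.18,0,0,0],[0,-2,-0.4,0.2,0,0,0],[0,-2,-0.4,0.2,0,0,0],[0,-2,-0.4,0.2,0,0,0]]]' 60
python3 - <<'E'
from h import *
for n in('top','wrist','scene'):
    c=cam(n);P=cloud(c);im=c['image'].astype(int)
    s=status.observe();t=s['tool_pos'];yaw=s['tool_rot'][2]
    ang=yaw+np.pi/2-np.pi/4; ex=np.array([np.cos(ang),np.sin(ang)]);ey=np.array([-ex[1],ex[0]])
    ctr=t[:2]+ex*.072+ey*.042
    q=np.stack([(P[...,:2]-ctr)@ex,(P[...,:2]-ctr)@ey],-1)
    # deck points
    m=(abs(q[...,0])<.07)&(abs(q[...,1])<.042)&(P[...,2]>.15)&(P[...,2]<.235)&(im.min(2)>130)
    D=P[m]
    A=np.c_[q[m],np.ones(len(D))];w=np.ones(len(D),bool)
    for _ in range(8):
        k=np.linalg.lstsq(A[w],D[w,2],rcond=None)[0]; r=D[:,2]-A@k; w=abs(r)<.004
    print(n,len(D),w.sum(),'slope x,y',k[:2].round(3),'z deck centre',k[2].round(4),'tcp',t.round(4),'ang',ang.round(3),s['contact_force'].round(1))
togo([.5,.0,.2],[H,0,-.678])
E
```

```text
time: 7.2
tool_pos: [0.4723, -0.2505, 0.202]
tool_rot: [-1.571, 0.001, -0.678]
contact_force: [0.5, -0.3, -2.7]
opening: 0.0075
top 655 615 slope x,y [-0.019 -0.014] z deck centre 0.1948 tcp [ 0.4724 -0.2504  0.2021] ang 0.108 [-0.  -0.  -2.4]
wrist 12605 12214 slope x,y [-0.019 -0.016] z deck centre 0.1953 tcp [ 0.4725 -0.2503  0.2021] ang 0.108 [-0.6  0.  -2.4]
scene 1085 1015 slope x,y [-0.017 -0.014] z deck centre 0.1951 tcp [ 0.4725 -0.2502  0.2021] ang 0.108 [ 0.4 -0.1 -2.1]
t 7.35 now [ 0.4725 -0.2502  0.2021] [-1.571  0.    -0.677] F [ 0.4 -0.1 -2.1] open 0.0074
shift cm [-13.54   0.21  21.22] turn [ 0.     0.001 -0.   ] deg 0.0
```

```bash
python3 - <<'E'
from h import *
s=status.observe();t=s['tool_pos'];ang=.108; ex=np.array([np.cos(ang),np.sin(ang)]);ey=np.array([-ex[1],ex[0]])
for n in('top','scene','wrist'):
    c=load(n);P=cloud(c);q=np.stack([(P[...,:2]-t[:2])@ex,(P[...,:2]-t[:2])@ey],-1)
    m=(P[...,2]>.203)&(P[...,2]<.22)&(q[...,0]>.03)&(q[...,0]<.2)&(q[...,1]>-.04)&(q[...,1]<.15)
    a=q[m]*1000; print(n,len(a),'x max',np.percentile(a[:,0],[95,98,99.5]).round(1),'exp 162; y max',np.percentile(a[:,1],[95,98,99.5]).round(1),'exp 102; C',np.percentile(a.sum(1)/2**.5,[97,99,99.8]).round(1),'exp 165')
# lens: fit circle of fixed radius to ring side/edge points, scene & top
from scipy.optimize import least_squares
for n,win in(('top',(180,250,85,150)),('scene',(395,460,150,225))):
    c=load(n);P=cloud(c);u0,u1,v0,v1=win;Q=P[v0:v1,u0:u1]
    a=Q[(Q[...,2]>.316)&(Q[...,2]<.34)]
    b=a[:,:2]; h=cv2.convexHull(b.astype('float32')).reshape(-1,2)
    f=least_squares(lambda p:np.hypot(*(h-p).T)-.045,[.637,.113],loss='soft_l1',f_scale=.002)
    print(n,'ring',f.x.round(4),np.percentile(a[:,2],[1,5,50,95]).round(3))
c=load('top') ; 
E
```

```text
top 305 x max [158.1 158.7 159.4] exp 162; y max [102.4 103.2 103.4] exp 102; C [163.2 164.2 164.9] exp 165
scene 458 x max [161.1 161.7 162.9] exp 162; y max [100.7 101.8 102.4] exp 102; C [165.2 165.6 166.1] exp 165
wrist 1729 x max [87.1 90.1 92.6] exp 162; y max [101.4 101.7 102.1] exp 102; C [132.5 135.2 137.2] exp 165
top ring [0.6314 0.1165] [0.321 0.324 0.336 0.339]
scene ring [0.6345 0.1135] [0.317 0.32  0.335 0.338]
```

```bash
python3 - <<'E'
from h import *
togo([.500,-.04,.198],[H,0,-.678]); togo([.508,.023,.198],[H,0,-.678])
E
```

```text
t 7.35 now [ 0.4725 -0.2502  0.2021] [-1.571  0.    -0.677] F [ 0.4 -0.1 -2.1] open 0.0074
shift cm [-11.03   0.41  18.1 ] turn [ 0.     0.001 -0.   ] deg 0.0
t 7.35 now [ 0.4725 -0.2502  0.2021] [-1.571  0.    -0.677] F [ 0.4 -0.1 -2.1] open 0.0074
shift cm [-14.36   0.41  23.51] turn [ 0.     0.001 -0.   ] deg 0.0
```

```bash
python3 -m pendant '[[[-0.3,0,0.5,0,0,0,0],[-1,0,1.6,0,0,0,0],[-2,0.1,3.2,0,0,0,0],[-3,0.1,4.9,0,0,0,0],[-4,0.2,6.5,0,0,0,0],[-5,0.2,8.2,0,0,0,0],[-6,0.3,9.8,0,0,0,0],[-7,0.3,11.5,0,0,0,0],[-8,0.4,13.1,0,0,0,0],[-9,0.4,14.7,0,0,0,0],[-10,0.4,16.4,0,0,0,0],[-10.7,0.4,17.5,0,0,0,0],[-11,0.4,18.1,0,0,0,0],[-11,0.4,18.1,0,0,0,0],[-11,0.4,18.1,0,0,0,0]]]' 60
python3 - <<'E'
from h import *
c=cam('scene')
a=c['image'][90:270,300:540]; c2=cam('top'); b=c2['image'][60:240,140:340]
o=np.hstack([cv2.resize(a,(440,330),interpolation=2),cv2.resize(b,(366,330),interpolation=2)])[:,:800]
cv2.imwrite('pics/s4.png',o[:,:,::-1])
togo([.508,.023,.198],[H,0,-.678])
E
```

```text
time: 8.85
tool_pos: [0.5002, -0.0408, 0.1983]
tool_rot: [-1.571, -0.0, -0.678]
contact_force: [-0.3, -0.3, -2.1]
opening: 0.0068
t 8.95 now [ 0.5002 -0.0412  0.1983] [-1.571 -0.    -0.679] F [ 0.6  0.3 -1.4] open 0.0071
shift cm [-3.42  0.03  5.48] turn [ 0.    -0.001  0.   ] deg 0.0
```

View pics/s4.png

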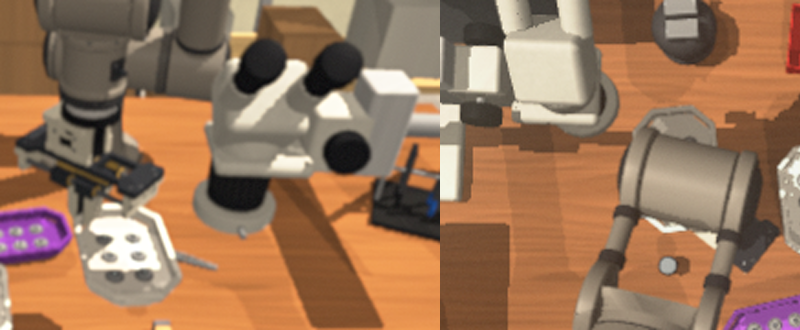

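The tray is held level next to the head and nothing is touching. The wrist housing, at (622,160) in the right-hand crop, will come near the cream body, so I'll compute the clearance from the point clouds.

```bash
python3 - <<'E'
from h import *
from scipy.spatial import cKDTree
t=status.observe()['tool_pos']
A=[];
for n in('top','scene'):
    c=load(n);P=cloud(c)[c['range_z']>0]; A.append(P)
P=np.vstack(A); P=P[(P[:,2]>.25)&(P[:,2]<.85)&(P[:,0]>.2)]
# scope: x>0.57,y>0.06 ; robot: within 0.2 of tcp
S=P[(P[:,0]>.575)&(P[:,1]>.062)]
th=np.linspace(0,2*np.pi,60);S=np.vstack([S]+[np.c_[.633+r*np.cos(th),.115+r*np.sin(th),np.full(60,z)] for r,zs in((.045,(.32,.33)),(.032,np.arange(.34,.4,.01))) for z in zs])
Rb=P[(P[:,0]<.62)&(P[:,1]<.055)&(np.hypot(P[:,0]-t[0],P[:,1]-t[1])<.22)]
for z in np.arange(.25,.6,.05):
    for nm,X in(('S',S),('R',Rb)):
        x=X[(X[:,2]>=z)&(X[:,2]<z+.05)]
        if len(x):print(round(z,2),nm,len(x),x.min(0).round(3),x.max(0).round(3))
k=cKDTree(S)
for tx,ty in((.508,.023),(.503,.018),(.50,.035),(.515,.01)):
    d,i=k.query(Rb+[tx-t[0],ty-t[1],0]); j=d.argmin(); print(tx,ty,d[j].round(3),(Rb[j]+[tx-t[0],ty-t[1],0]).round(3),S[i[j]].round(3))
E
```

```text
0.25 S 633 [0.629 0.421 0.25 ] [0.882 0.547 0.3  ]
0.25 R 929 [ 0.413 -0.135  0.25 ] [0.587 0.054 0.3  ]
0.3 S 1985 [0.586 0.07  0.3  ] [0.694 0.546 0.35 ]
0.3 R 1645 [ 0.415 -0.135  0.3  ] [0.587 0.053 0.349]
0.35 S 1455 [0.587 0.075 0.35 ] [0.68  0.539 0.4  ]
0.35 R 704 [ 0.443 -0.1    0.351] [ 0.541 -0.003  0.4  ]
0.4 S 7485 [0.58  0.073 0.4  ] [0.721 0.537 0.45 ]
0.4 R 756 [ 0.46 -0.08  0.4 ] [ 0.542 -0.002  0.45 ]
0.45 S 5951 [0.583 0.066 0.45 ] [0.71  0.506 0.5  ]
0.45 R 967 [ 0.459 -0.108  0.45 ] [0.554 0.023 0.5  ]
0.5 S 2831 [0.632 0.062 0.5  ] [0.754 0.159 0.55 ]
0.5 R 3882 [ 0.334 -0.112  0.5  ] [0.559 0.054 0.55 ]
0.55 S 1131 [0.712 0.062 0.55 ] [0.749 0.161 0.566]
0.55 R 4913 [ 0.307 -0.105  0.55 ] [0.544 0.055 0.6  ]
0.508 0.023 0.017 [0.592 0.077 0.307] [0.603 0.083 0.318]
0.503 0.018 0.023 [0.587 0.072 0.307] [0.602 0.083 0.32 ]
0.5 0.035 0.017 [0.584 0.089 0.307] [0.593 0.094 0.32 ]
0.515 0.01 0.021 [0.594 0.069 0.306] [0.605 0.08  0.32 ]
```

The clearance at the target is about 17 mm, so I'll go in slowly.

```bash
python3 -m pendant '[[[-0.3,0,0.5,0,0,0,0],[-0.7,0,1.1,0,0,0,0],[-1.1,0,1.8,0,0,0,0],[-1.6,0,2.5,0,0,0,0],[-2,0,3.2,0,0,0,0],[-2.4,0,3.9,0,0,0,0],[-2.8,0,4.5,0,0,0,0],[-3.1,0,5,0,0,0,0],[-3.3,0,5.3,0,0,0,0],[-3.4,0,5.5,0,0,0,0],[-3.4,0,5.5,0,0,0,0],[-3.4,0,5.5,0,0,0,0],[-3.4,0,5.5,0,0,0,0],[-3.4,0,5.5,0,0,0,0],[-3.4,0,5.5,0,0,0,0]]]' 60
python3 - <<'E'
from h import *
c=cam('scene'); cv2.imwrite('pics/s5.png',cv2.resize(c['image'][60:310,230:550],None,fx=2.4,fy=2.4,interpolation=2)[:,:,::-1])
s=status.observe();t=s['tool_pos'];ang=s['tool_rot'][2]+np.pi/4
ex=np.array([np.cos(ang),np.sin(ang)]);ey=np.array([-ex[1],ex[0]]);ctr=t[:2]+ex*.072+ey*.042
l=np.array([.633,.115])-ctr; print('lens in tray',l@ex,l@ey)
P=cloud(c);im=c['image'].astype(int);q=np.stack([(P[...,:2]-ctr)@ex,(P[...,:2]-ctr)@ey],-1)
m=(abs(q[...,0])<.068)&(abs(q[...,1])<.04)&(P[...,2]>.15)&(P[...,2]<.235)
D=P[m];A=np.c_[q[m],np.ones(len(D))];w=np.ones(len(D),bool)
for _ in range(8):
    k=np.linalg.lstsq(A[w],D[w,2],rcond=None)[0]; w=abs(D[:,2]-A@k)<.004
print('deck',len(D),w.sum(),k.round(4))
m=(P[...,2]>.205-.005)&(P[...,2]<.22)&(q[...,0]>-.03)&(abs(q[...,0])<.12)&(abs(q[...,1])<.09)
print('edges',np.percentile(q[m]*1000,[2,98],axis=0).round(1))
c=cam('top');P=cloud(c);a=.108;ex=np.array([np.cos(a),np.sin(a)]);ey=np.array([-ex[1],ex[0]])
q=np.stack([(P[...,:2]-[.537,-.203])@ex,(P[...,:2]-[.537,-.203])@ey],-1)
m=(np.abs(q)<.12).all(-1)&(P[...,2]>.05)&(P[...,2]<.13)
print('stack',np.percentile(q[m]*1000,[1,99],axis=0).round(1),np.percentile(P[m][:,2],[50,95]))
print(s['time'],t,s['contact_force'],s['opening'],abs(s['qvel']).max())
E
```

```text
time: 10.45
tool_pos: [0.5082, 0.0235, 0.1983]
tool_rot: [-1.571, 0.0, -0.678]
contact_force: [-0.1, -0.6, -2.3]
opening: 0.007
lens in tray 0.06186240909874614 0.03557205327860095
deck 1234 1129 [-0.0037 -0.0058  0.192 ]
edges [[-26.5 -59.2]
 [ 88.8  60.3]]
stack [[-89.7 -57.2]
 [ 84.3  59.6]] [0.06697358 0.08520304]
10.5 [0.50822601 0.02352312 0.19831407] [-0.14829815  0.09117931 -1.53425844] 0.007412315003882333 0.003112514581218864
```

View pics/s5.png

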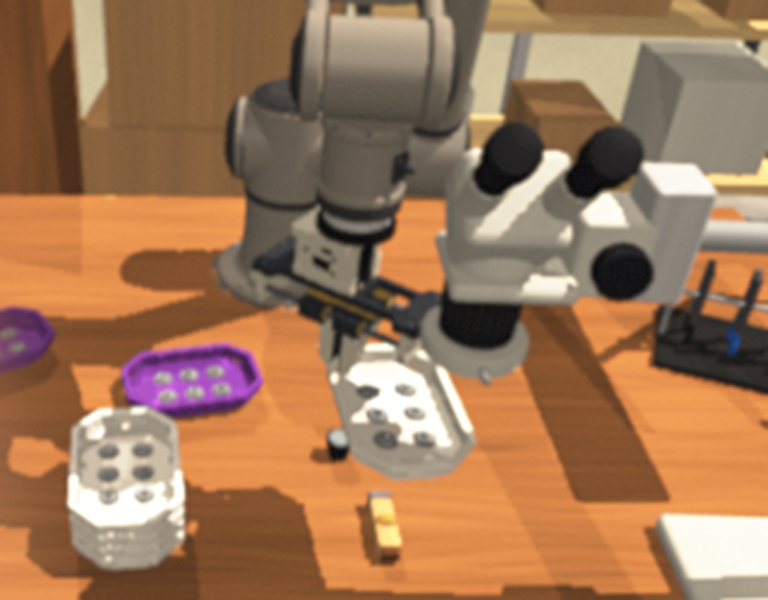

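```bash
python3 -c "
from h import *
robot.hand_in()"
```

```text
the job is handed in; nothing more can be done
```

I gripped the top tray at corner_a and peeled it by tilting about 0.2 rad around the opposite corner. I then lifted it clear, levelled it and carried it under the microscope. I handed the job in at about 10.5 s; it reports no verdict.

**Tray at the end:**
- It was held at about 7.4 mm opening on the 8 mm bead, with the arm still and the tray level to within 0.01 rad.
- The lens axis falls about (62, 36) mm from the tray's centre, inside the ±75 and ±45 mm limits. I kept it off-centre on purpose so the gripper body would clear the ring light.
- The rim top is about 11 cm below the ring light.

**Surroundings:**
- The remaining stack is nested and its edges are in place to within about 5 mm.
- The force readings showed only the tray's weight, so I saw no sign of contact with the microscope. The clearance I computed before the last move was about 17 mm.

**Disagreements:** the two cameras placed the lens about 3 mm apart. The wrist and top cameras placed the tray 2 to 4 mm apart. Both are well within the margins.

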